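Close the stone vials and slide their board out to the pointer

ROBOT

A 6-joint arm with a two-finger parallel gripper is mounted at the origin on a cart in front of the work surface, level with it; the furniture and walls round the work are solid. World frame = base frame: x ahead of the robot, y to its left, z up, the work surface at z = 0. Lengths are in m, angles in rad, forces in N, time in s.
With the tool pointing down it reaches from about 0.375 to 0.925 m from the base axis. Payload 5.7 kg.
Tool frame: the origin (TCP) lies between the finger pads; the fingertips stand 19 mm ahead of it and the grasp point (between the pads) is the TCP (r.tips_ahead is the distance from the TCP to the fingertips, in m); z points along the fingers, y is the line along which they close (so a half turn about z gives the same grasp; the last joint's range is limited). The gripper opens to 88 mm and grips with 3 to 60 N. Pads are 20 mm wide; open, the fingers measure 115 mm over their backs; the gripper's body (75 mm by 178 mm) begins 61 mm behind the grasp point.
Start: joints at [1.037, 0.359, 1.51, -0, 1.272, -0.115], TCP at [0.244, 0.548, 0.242] pointing down, gripper open.
Joint ranges: [-2.97, 2.97], [-1.01, 2.36], [0.21, 2.38], [-0.96, 4.11], [0.2, 2.71], [-2.98, 2.98]. Speed limits (rad/s): [2.39, 2.39, 3.14, 3.14, 3.14, 3.14].

INTERFACE

Orientations are given as a unit quaternion [w, x, y, z].
In Python, from workcell import r, eyes, hand_in gives the robot as it stands. The module is installed in compiled form; this text tells all that it offers.
- The arm moves only by the shell command python3 -m jog 'ROWS' [FORCE]. ROWS is JSON, a list of rows, each a list of 3 entries, a list of its own where there are three numbers: the shift along the tool's x, y, z in mm, then the turn, a rotation vector about the tool's x, y, z in rad, then the opening, from 0 (shut) to 1 (fully open). A call has 1 to 8 rows; each row is the pose to reach, as a shift and turn from the pose commanded when the call began, along the tool's axes at that moment; what a row does not reach only later rows make up. A row lasts 1/10 s, in which the tool goes at most 50 mm and 8.59 degrees, less where a joint would pass 70% of its speed; a pose out of reach is approached as far as the arm can. A call with a gripper value outside its range is refused whole. The fingers move at their own pace and stop on an object; FORCE is the grip in N (left out, the last holds). Time passes only in rows, so rows that repeat a pose let the fingers close. It gives the time, the measured TCP pose, the force, the opening and the grip force at its end, in the units of the state.
- r.get_state(): the state, without advancing time (a new reading comes with each control period).
- eyes.get_image(name): name is "side" or "top"; returns (picture, depth): 480x640x3 uint8, red, green, blue; 480x640 float32, m along the optical axis (not along the pixel's ray), 0 where there is no reading.
- eyes.camera_model(name): a dict with "fx", "fy", "cx", "cy" (pixels), "pose" (4x4, takes a point from camera to world coordinates). Camera axes: x right, y up, looking along -z (the intrinsics and any distortion apply to the point x, -y, -z); pixel columns grow to the right and rows downward; lengths in m; the calibration is good to about 2 mm. A picture is of the moment at which its call begins. camera_model takes no time and is no camera call.
- hand_in(): hands the job in; it is judged then, once.
Trained networks look in the newest picture that a camera, given by its name, has taken for a name from the list of things; names that differ only in an ending like _2 or _b are one class to them, and where a whole thing is asked for, a point or a joint stands for the part that bears it (a point fixed in the world has none). Each returns a list of dicts, best first, with "score" (0 to 1); they miss things now and then, are a little off and sometimes report something else, mostly with a low value. They report only what shows in the picture. A call takes as long as a camera call. They do not tell look-alikes from the thing itself.
- eyes.silhouettes(camera, label): "mask" (480x640 bool, what is visible of it) and "at" ([column, row] in pixels, amid what is visible of it).
- eyes.landmark_of(camera, label): "at" ([column, row] in pixels: a listed point, or the origin of a listed thing).
The state is a dict: "t": time; "joints": joint angles; "qd": joint speeds; "tau": joint torques, N m; "tcp_pos": TCP position; "orientation": TCP orientation; "contact_force": force on the tool from outside, world axes, zero at the start; "torque": the same for the moment, N m; "width": opening from 0.0 (shut) to 1.0 (fully open); "grip_force": force on a finger pad.
Only numpy, scipy, OpenCV 4.12 (cv2) and the standard library are available. Lean on these libraries where they do the work, as an engineer would, in place of code of your own. Each camera call takes 0.05 s, during which the arm holds its last target. There are 200 camera calls.

TASK

Press both open flip caps on the little vials fully shut, then slide the vial board straight out over the riser's front edge, without lifting it off the riser, until its front edge is level with the tip of the pointer standing beside it, without touching the pointer. That far out it would tip, so finish with the gripper still holding the board level and lying on the riser; do not let go. Leave the tub, the green mould and the bottle where they are.

Things in the scene. Friction and masses are not known exactly. Their poses are not given: they have to be found in the camera images.
- riser: fixed grey bridge-shaped riser on the bench, top 180 (x) x 110 (y) mm flat, without fences, 50 mm high; origin at the centre of its underside; its -x side is the front, roughly facing the robot
- riser_edge (a point): middle of the riser's top front edge, 90 mm to -x of the riser's origin and 50 mm above the bench; axes as the riser's; the board slides out over this edge towards the riser's -x
- board: loose wooden board 200 (x) x 100 (y) x 12 mm, 0.35 to 0.6 kg, lying on the riser, long side roughly along the riser's x; origin at the centre of its underside, -x is its front end. At the tail it carries a heel block (see heel_top), near the front a grey rack 36 (x) x 96 (y) mm, top 36 mm above the underside, with two fixed white vials (see the cap hinges)
- board_front (a point): middle of the lower front edge of the board, 100 mm to -x of its origin. It starts 10 to 30 mm past the riser's edge. The loaded board's centre of mass lies about 19 mm to -x of its origin, so unheld it tips forward once this edge is about 81 mm past the riser's edge
- heel_top (a point): centre of the top face of the board's dark wooden heel block, 20 (x) x 60 (y) mm, 40 mm high on the board's top face (52 mm above the underside), 82 mm to +x of the board's origin; can be pinched from above across its 20 mm
- cap_left_hinge (a point): hinge of the cap of the vial at the board's +y; fixed to the board 70 mm above its underside, at the tail side of the vial. The vial is 27 mm across, its axis 15 mm to -x of this point and 28 mm to the board's +y of its middle line, its rim at this height
- cap_right_hinge (a point): the same for the vial at the board's -y (28 mm to -y)
- cap_left (a joint): left vial's cap angle, rad: 0 shut (flat on the rim), growing as it swings up and back towards the tail, at most 2.0; starts 1.2 to 1.9. A disc 28 mm across, 5 mm thick, with a front tab, reaching 34 mm from its hinge. It stays where left (stiff hinge, 0.15 N at the edge, no catch); pushed from the tail side towards the front it folds over, then is pressed down
- cap_right (a joint): the same for the right vial
- pointer: fixed pointer stand on the bench beside the board's path, at its left (+y) side: round foot 44 mm across, steel post to 70 mm high; origin at the centre of its foot; axes parallel to the riser's
- pointer_tip (a point): tip of the stand's flat steel finger, 40 mm to the stand's -y and 58 mm above the bench (the board's side face lies 50 to 62 mm above the bench), about 14 mm clear of the board's side. It stands 105 to 130 mm in front of the riser's edge; seen along the riser's x, the board's front edge must come level with it
- tub: bystander: white tub of wax pellets, 71 mm across, 76 mm high, origin under its centre
- green_mould: bystander: green rubber mould block 58 x 82 x 26 mm, origin under its centre
- bottle: bystander: brown bottle 54 mm across, 149 mm high, origin under its centre
There are look-alikes about, which are no part of the job. Of the things shaped like the pointer, the dark steel one is meant.

How it is judged:
On the way, in this order (a step that is already met when the one before it is completed fails the run):
1. both caps are pressed shut, with the board still back on the riser (value of joint each of cap_left, cap_right below 0.12 rad and x of board_front in the frame of riser_edge above -0.075 m), for 0.2 s.
2. the board's front edge is level with the pointer tip, the gripper holding the board level on the riser (x of board_front in the frame of pointer_tip between -0.007 and 0.007 m and angle between board's own z axis and vertical below 0.06 rad and z of board in the frame of riser_edge between -0.005 and 0.008 m and contact force between the fingers and board above 1 N), for 0.2 s.
At the end, for the whole second after the job is handed in: Caps below 0.12 rad; board front within 7 mm of the pointer tip along the slide, within 20 mm of the riser's middle line and 0.14 rad of its direction; board within 0.06 rad of level, at most 8 mm off the riser, at rest, clear of the pointer, the gripper bearing on it with over 1 N (all of step 2 and value of joint each of cap_left, cap_right below 0.12 rad and angle between the x axis of board and the x axis of riser, either way round below 0.14 rad and y of board_front in the frame of riser_edge between -0.02 and 0.02 m and contact force between board and pointer below 0.3 N and linear speed of board below 0.01 m/s); the arm keeps its last pose, push and grip.
It fails at once if the board is lifted more than 15 mm off the riser (z of board in the frame of riser_edge above 0.015 m).
It fails at once if the board tips or is tilted by more than 0.15 rad (angle between board's own z axis and vertical above 0.15 rad).
It fails at once if the board is slid more than 75 mm out while a cap is open (x of board_front in the frame of riser_edge below -0.075 m and value of joint any of cap_left, cap_right above 0.25 rad).
It fails at once if the board bumps the pointer (contact force between board and pointer above 1 N).
It fails at once if the tub, the green mould or the bottle is moved by more than 20 mm (distance of any of tub, green_mould, bottle from where it was at the start of the episode above 0.02 m).
It also fails if it takes over 48 s, if anything falls off the work surface, if the arm or the gripper's body presses on something with over 40 N, if the wrist force passes 120 N, or if a joint passes its speed limit or range.

## Working session

There is one attempt and no reset: what is moved stays moved. The work goes in short steps, Python scripts to look and compute and a shell command to move; the robot and the scene stay as the last step left them, time stands still between calls to the robot, and variables do not carry over. Pictures are saved under pics/ and viewed, at most 10 in all, crops included, and the job is handed in when it is done.

```bash
mkdir -p pics; cat > h.py <<'E'
import numpy as np, cv2
from workcell import r, eyes
def world(cam,uv,d):
    m=eyes.camera_model(cam); u,v=uv
    p=np.array([(u-m['cx'])/m['fx']*d,-(v-m['cy'])/m['fy']*d,-d,1]); return (m['pose']@p)[:3]
def atz(cam,uv,z):
    a=world(cam,uv,.5);b=world(cam,uv,1.); return a+(b-a)*(z-a[2])/(b[2]-a[2])
def cloud(cam,dep):
    m=eyes.camera_model(cam); v,u=np.mgrid[:480,:640]
    P=np.stack([(u-m['cx'])/m['fx']*dep,-(v-m['cy'])/m['fy']*dep,-dep],-1)
    return P@m['pose'][:3,:3].T+m['pose'][:3,3]
E
python3 - <<'E'
from h import *
for c in('side','top'):
    im,d=eyes.get_image(c); cv2.imwrite(f'pics/{c}0.png',im[...,::-1]); np.save(f'{c}0.npy',d)
    m=eyes.camera_model(c); print(c,{k:v for k,v in m.items() if k!='pose'},m['pose'].round(3).tolist())
    C=cloud(c,d)
    for n,z in dict(riser_edge=.05,board_front=.05,heel_top=.102,cap_left_hinge=.12,cap_right_hinge=.12,pointer_tip=.058,pointer=0,tub=0,green_mould=0,bottle=0).items():
        for o in eyes.landmark_of(c,n)[:3]:
            u,v=o['at']; ui,vi=int(round(u)),int(round(v))
            print(n,round(o['score'],2),(round(u),round(v)),atz(c,(u,v),z).round(3),'depth',C[vi,ui].round(3) if 0<=vi<480 and 0<=ui<640 else '')
print(r.get_state())
E
```

```text
side {'fx': 485.3267556744766, 'fy': 485.3267556744766, 'cx': 316.41632836549144, 'cy': 231.4631229898071} [[-0.21, 0.449, -0.869, -0.295], [-0.978, -0.084, 0.193, 0.509], [0.013, 0.89, 0.457, 0.496], [0.0, 0.0, 0.0, 1.0]]
riser_edge 0.79 (364, 263) [0.416 0.263 0.05 ] depth [0.398 0.269 0.062]
board_front 0.63 (369, 266) [0.405 0.256 0.05 ] depth [0.399 0.259 0.054]
heel_top 0.91 (307, 207) [0.563 0.338 0.102] depth [0.562 0.338 0.102]
cap_left_hinge 0.9 (334, 225) [0.438 0.314 0.12 ] depth [0.438 0.315 0.121]
cap_right_hinge 0.82 (357, 215) [0.471 0.264 0.12 ] depth [0.471 0.263 0.12 ]
pointer_tip 0.94 (390, 302) [0.285 0.261 0.058] depth [0.36  0.229 0.001]
pointer_tip 0.58 (294, 304) [0.307 0.409 0.058] depth [0.386 0.395 0.001]
pointer_tip 0.4 (339, 201) [0.678 0.242 0.058] depth [0.767 0.217 0.017]
pointer 0.8 (367, 343) [0.264 0.301 0.   ] depth [0.251 0.306 0.012]
pointer 0.75 (271, 346) [0.286 0.449 0.   ] depth [0.275 0.449 0.01 ]
tub 0.73 (230, 250) [0.599 0.493 0.   ] depth [0.56  0.494 0.022]
tub 0.54 (367, 343) [0.264 0.302 0.   ] depth [0.251 0.306 0.012]
green_mould 0
[... 1552 characters left out ...]
.706 0.117 0.078]
{'t': 1.1, 'joints': array([ 1.03689786e+00,  3.58806907e-01,  1.51038182e+00,  4.39050759e-07,
        1.27252077e+00, -1.15105440e-01]), 'qd': array([ 0.00061441,  0.00229928,  0.00123968,  0.00130199, -0.00028044,
       -0.00012765]), 'tau': array([-1.19632105e-04, -5.15369618e+01, -2.71132833e+01,  6.75971294e-02,
        2.46666139e-02, -7.68753296e-06]), 'tcp_pos': array([0.24399118, 0.54812101, 0.24162559]), 'orientation': array([-1.88269458e-05,  2.07869697e-01,  9.78156524e-01, -5.53089663e-05]), 'contact_force': array([-0.29550912,  0.70823549, -0.2508051 ]), 'torque': array([ 0.00306743,  0.04052629, -0.04715133]), 'grip_force': 0.0, 'width': 1.0027804997288616}
```

View pics/top0.png

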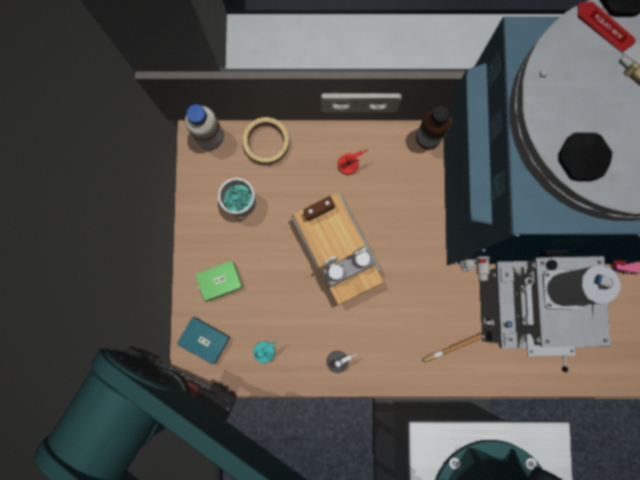

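View pics/side0.png

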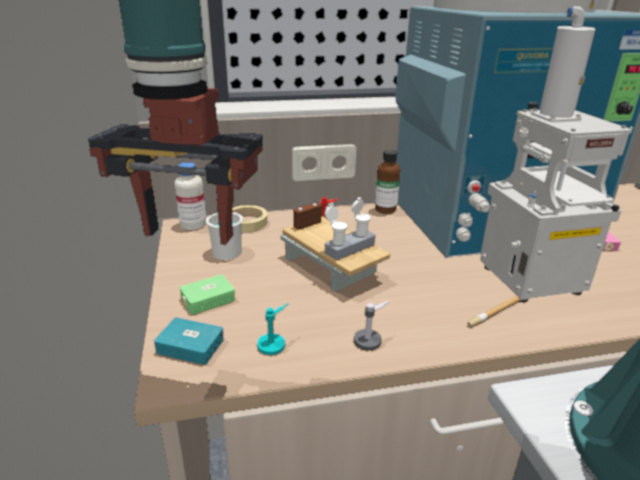

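The dark pointer's foot is at side (367,343) and top (336,359). The board is angled at about 0.47 rad, with both caps open. I'll fit the board and riser geometry from depth.

```bash
cat > fit.py <<'E'
from h import *
def rect(P):
    (c,s,a)=cv2.minAreaRect((P[:,:2]*1000).astype(np.float32)); return np.round(c,1),np.round(s,1),round(a,1)
for c in('top','side'):
    d=np.load(c+'0.npy'); C=cloud(c,d); ok=(d>0)&(abs(C[...,0]-.485)<.13)&(abs(C[...,1]-.30)<.12)
    z=C[...,2]
    for lo,hi in((.056,.068),(.056,.17),(.044,.056),(.096,.108),(.125,.17)):
        P=C[ok&(z>lo)&(z<hi)]; 
        if len(P)>5: print(c,lo,hi,len(P),rect(P),'mean',P.mean(0).round(3),'zmax',P[:,2].max().round(3))
    T=np.percentile(z[ok&(z>.056)&(z<.068)],[10,50,90]);print('ztop',T)
    q=(d>0)&(abs(C[...,0]-.285)<.05)&(abs(C[...,1]-.285)<.05)
    P=C[q&(z>.045)&(z<.08)]; print('ptr',rect(P),P.mean(0).round(3))
    for yx in sorted(P.round(3).tolist(),key=lambda p:p[1])[:5]: print(yx)
    P=C[q&(z>.004)&(z<.02)]; print('foot',rect(P))
for cam in('top','side'):
    eyes.get_image(cam)
    for n in('board','riser','pointer','cap_left'):
        for o in eyes.silhouettes(cam,n)[:3]:
            C=cloud(cam,np.load(cam+'0.npy')); P=C[o['mask']&(np.load(cam+'0.npy')>0)]
            print(cam,n,round(o['score'],2),o['at'],o['mask'].sum(),rect(P),np.percentile(P[:,2],[2,50,98]).round(3))
E
python3 fit.py
```

```text
top 0.056 0.068 3602 (array([489.6, 303.4]), array([199.8, 101. ]), 26.5) mean [0.49  0.304 0.062] zmax 0.068
top 0.056 0.17 5134 (array([489.6, 303.4]), array([199.8, 101. ]), 26.5) mean [0.487 0.303 0.074] zmax 0.157
top 0.044 0.056 418 (array([491.3, 301.9]), array([200.7, 110.4]), 27.3) mean [0.5   0.303 0.05 ] zmax 0.056
top 0.096 0.108 333 (array([562.5, 339.4]), array([20.8, 59.9]), 26.0) mean [0.562 0.34  0.102] zmax 0.107
top 0.125 0.17 149 (array([463.9, 290.2]), array([37. , 77.7]), 42.5) mean [0.462 0.296 0.141] zmax 0.157
ztop [0.05933118 0.0622924  0.0652056 ]
ptr (array([272.2, 288.7]), array([14.3, 45.6]), 19.7) [0.272 0.294 0.063]
[0.285, 0.269, 0.06]
[0.283, 0.269, 0.058]
[0.284, 0.271, 0.055]
[0.283, 0.271, 0.058]
[0.283, 0.273, 0.058]
foot (array([285. , 285.5]), array([98.7, 96.7]), 89.7)
side 0.056 0.068 1925 (array([486.9, 301.5]), array([201.4, 101.2]), 26.9) mean [0.468 0.305 0.062] zmax 0.068
side 0.056 0.17 4138 (array([486.9, 301.5]), array([201.4, 101.2]), 26.9) mean [0.47  0.302 0.082] zmax 0.154
side 0.044 0.056 540 (array([453.4, 327.9]), array([221.4,
[... 1362 characters left out ...]
y([ 45.7, 138.9]), 59.2) [0.001 0.011 0.07 ]
side riser 0.64 [328.6, 263.5] 1006 (array([494.8, 318.3]), array([174.4, 106.3]), 35.0) [0.003 0.025 0.051]
side riser 0.15 [230.2, 240.9] 1053 (array([483.7, 498. ]), array([545.8,  71.6]), 0.1) [0.002 0.042 0.226]
side pointer 0.88 [369.2, 334.2] 797 (array([303.3, 290.8]), array([ 43.4, 124.7]), 74.5) [0.001 0.011 0.071]
side pointer 0.59 [321.5, 204.0] 107 (array([720.6, 261.7]), array([ 22.5, 121. ]), 77.0) [0.022 0.057 0.071]
side pointer 0.56 [270.8, 339.9] 735 (array([302.8, 441.5]), array([42.4, 85.4]), 70.9) [0.004 0.011 0.07 ]
side cap_left 0.55 [326.3, 213.2] 192 (array([569.4, 276.5]), array([ 21.9, 264.6]), 71.3) [0.12  0.136 0.151]
```

```bash
python3 -c "
import cv2
a=cv2.imread('pics/top0.png')[180:380,270:410];b=cv2.imread('pics/side0.png')[190:360,260:410]
cv2.imwrite('pics/crop0.png',cv2.hconcat([cv2.resize(a,(392,560),interpolation=2),cv2.resize(b,(400,560),interpolation=2)]))"
```

```text
(no output)
```

View pics/crop0.png

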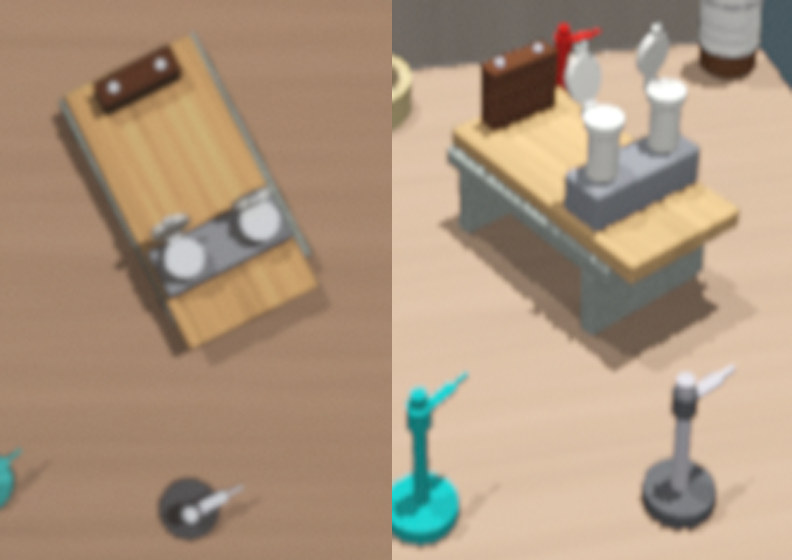

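Board centre is (0.488, 0.3025) at 26.6°, and the size fits. The true pointer tip is about (0.285, 0.267), so the slide is about 97 mm. Next I'll move above the board behind the caps, with the fingers spaced 56 mm apart along board y.

```bash
cat > rel.py <<'E'
# rel.py x y z yawdeg(of tool y): rows' shift (mm) and turn needed from the measured pose
import sys; from h import *; from scipy.spatial.transform import Rotation as R
def rel(p,yaw):
    s=r.get_state(); q=s['orientation']; A=R.from_quat([*q[1:],q[0]]); M=A.as_matrix()
    y=np.array([np.cos(np.radians(yaw)),np.sin(np.radians(yaw)),0])
    if y@M[:,1]<0:y=-y
    z=np.array([0,0,-1.]); B=R.from_matrix(np.c_[np.cross(y,z),y,z])
    print('shift',(M.T@(np.array(p)-s['tcp_pos'])*1000).round(1),'turn',(A.inv()*B).as_rotvec().round(3),'j',s['joints'].round(2))
def board(x,y,z,c=(.488,.3025),a=26.6):
    a=np.radians(a); return [c[0]+x*np.cos(a)-y*np.sin(a),c[1]+x*np.sin(a)+y*np.cos(a),z]
E
python3 -m jog '[[[-326,-121,42],[0,0,-0.883],0.48],[[-326,-121,42],[0,0,-0.883],0.48],[[-326,-121,42],[0,0,-0.883],0.48],[[-326,-121,42],[0,0,-0.883],0.48],[[-326,-121,42],[0,0,-0.883],0.48],[[-326,-121,42],[0,0,-0.883],0.48],[[-326,-121,42],[0,0,-0.883],0.48],[[-326,-121,42],[0,0,-0.883],0.48]]' 30
python3 -c "
from rel import *
rel(board(.005,0,.152),116.6)"
```

```text
t: 2.4
tcp_pos: [0.4954, 0.302, 0.1993]
orientation: [0.0, -0.23, 0.973, -0.001]
contact_force: [-0.4, 1.1, 0.5]
width: 0.481
grip_force: 0.0
shift [ 1.4  3.8 47.3] turn [-0.001  0.001 -0.001] j [ 0.43  0.37  1.61 -0.    1.16 -1.6 ]
```

```bash
python3 -m jog '[[[1,4,25],[0,0,0],0.48],[[1,4,47],[0,0,0],0.48],[[1,4,47],[0,0,0],0.48],[[15,4,47],[0,0,0],0.48],[[30,4,47],[0,0,0],0.48],[[45,4,47],[0,0,0],0.48],[[57,4,47],[0,0,0],0.48],[[57,4,47],[0,0,0],0.48]]'
python3 - <<'E'
from h import *
im,d=eyes.get_image('side'); cv2.imwrite('pics/side1.png',cv2.resize(im[100:340,200:520,::-1],(800,600),interpolation=2))
E
```

```text
t: 3.2
tcp_pos: [0.4384, 0.2826, 0.1533]
orientation: [-0.0, -0.23, 0.973, -0.0]
contact_force: [-0.6, -0.5, 0.9]
width: 0.479
grip_force: 0.1
```

View pics/side1.png

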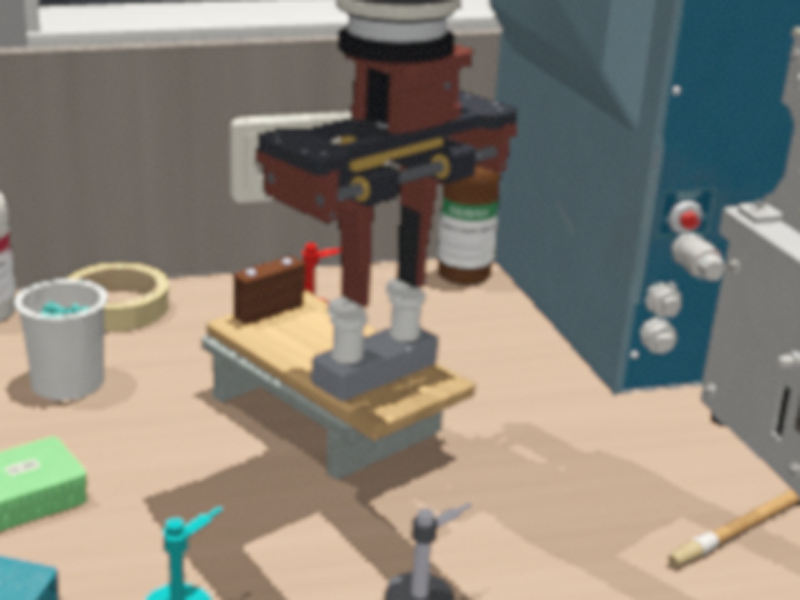

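Both caps are folded over and lie under the fingertips. Next I press down gradually.

```bash
python3 -m jog '[[[2,-4,0],[0,0,0],0.48],[[2,-4,5],[0,0,0],0.48],[[2,-4,9],[0,0,0],0.48],[[2,-4,10],[0,0,0],0.48]]'
```

```text
t: 3.65
tcp_pos: [0.4406, 0.2787, 0.1444]
orientation: [0.0, -0.23, 0.973, -0.0]
contact_force: [-7.0, -4.5, 30.6]
width: 0.481
grip_force: 15.5
```

```bash
python3 -m jog '[[[0,0,0],[0,0,0],0.48],[[0,0,0],[0,0,0],0.48],[[0,0,-30],[0,0,0],0.48],[[-30,0,-70],[0,0,0],0.48],[[-80,0,-70],[0,0,0],0.48],[[-110,0,-70],[0,0,0],0.48],[[-130,0,-70],[0,0,0],0.48]]'
python3 - <<'E'
from h import *
for c in('side','top'):
    im,d=eyes.get_image(c); np.save(c+'0.npy',d)
    if c=='side': cv2.imwrite('pics/side2.png',cv2.resize(im[180:300,260:420,::-1],(800,600),interpolation=2))
    else: cv2.imwrite('pics/top2.png',im[...,::-1])
    C=cloud(c,d); z=C[...,2]
    for s in(1,-1):
        a=np.radians(26.6); q=C[...,:2]-[.488,.3025]; X=q@[np.cos(a),np.sin(a)];Y=q@[-np.sin(a),np.cos(a)]
        P=z[(d>0)&(abs(X+.051)<.012)&(abs(Y-s*.028)<.012)]; print(c,s,np.percentile(P,[10,50,90,99]).round(4))
E
python3 fit.py | head -22
```

```text
t: 4.35
tcp_pos: [0.5588, 0.3379, 0.2124]
orientation: [0.001, -0.23, 0.973, 0.0]
contact_force: [0.2, 0.1, 0.2]
width: 0.479
grip_force: 0.0
side 1 [0.0705 0.0998 0.1259 0.1271]
side -1 [0.0669 0.098  0.1258 0.127 ]
top 0.056 0.068 1597 (array([499.8, 308.9]), array([158.8, 101.5]), 26.2) mean [0.521 0.299 0.062] zmax 0.068
top 0.056 0.17 2282 (array([499.8, 308.9]), array([158.8, 101.5]), 26.2) mean [0.511 0.295 0.074] zmax 0.131
top 0.044 0.056 349 (array([490.2, 301.4]), array([188.2, 110.2]), 27.4) mean [0.499 0.309 0.05 ] zmax 0.056
top 0.096 0.108 139 (array([563.3, 329.1]), array([12.3, 40.5]), 26.5) mean [0.563 0.329 0.102] zmax 0.108
top 0.125 0.17 120 (array([461.7, 258.3]), array([24.9, 27.4]), 44.8) mean [0.462 0.258 0.127] zmax 0.131
ztop [0.05947942 0.06237271 0.06539953]
ptr (array([272.1, 288.7]), array([14.4, 45.4]), 19.2) [0.272 0.294 0.063]
[0.285, 0.269, 0.062]
[0.283, 0.269, 0.057]
[0.285, 0.271, 0.063]
[0.283, 0.271, 0.063]
[0.283, 0.273, 0.062]
foot (array([285.1, 285.4]), array([97. , 94.4]), 0.0)
side 0.056 0.068 1926 (array([488. , 301.2]), array([201.4, 10
[... 631 characters left out ...]
0.266, 0.059]Traceback (most recent call last):
  File "<stdin>", line 9, in <module>
    return _quantile_unchecked(
        a, q, axis, out, overwrite_input, method, keepdims, weights)
    return _ureduce(a,
                    func=_quantile_ureduce_func,
    ...<5 lines>...
                    overwrite_input=overwrite_input,
                    method=method)
    r = func(a, **kwargs)
    result = _quantile(arr,
                       quantiles=q,
    ...<2 lines>...
                       out=out,
                       weights=wgt)
    slices_having_nans = np.isnan(arr[-1, ...])
                                  ~~~^^^^^^^^^
IndexError: index -1 is out of bounds for axis 0 with size 0
```

View pics/side2.png

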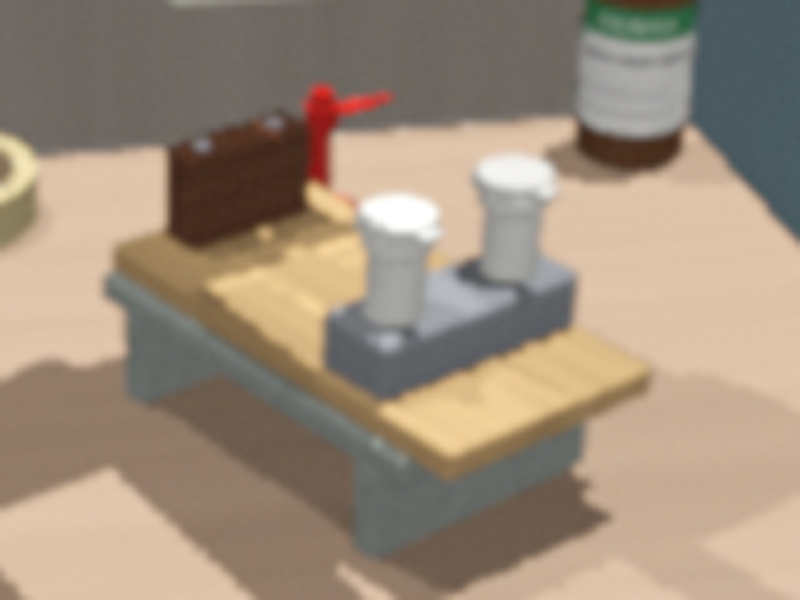

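Both caps are shut flat on the rims and the board hasn't moved. Next I turn 90° and descend onto the heel.

```bash
python3 -m jog '[[[-4,-1,0],[0,0,1.571],0.7],[[-4,-1,0],[0,0,1.571],0.7],[[-4,-1,0],[0,0,1.571],0.7],[[-4,-1,0],[0,0,1.571],0.7],[[-4,-1,0],[0,0,1.571],0.7],[[-4,-1,0],[0,0,1.571],0.7],[[-4,-1,0],[0,0,1.571],0.7],[[-4,-1,0],[0,0,1.571],0.7]]'
python3 -c "
from rel import *
rel([.5625,.3388,.088],26.6)"
```

```text
t: 5.75
tcp_pos: [0.56, 0.3376, 0.2128]
orientation: [0.0, 0.363, 0.932, 0.0]
contact_force: [-0.0, 0.7, 0.2]
width: 0.702
grip_force: 0.0
shift [ -1.1   2.6 124.8] turn [0.    0.    0.365] j [ 0.44  0.46  1.42 -0.    1.26 -0.39]
```

```bash
python3 -m jog '[[[-1,3,20],[0,0,0.365],0.7],[[-1,3,40],[0,0,0.365],0.7],[[-1,3,60],[0,0,0.365],0.7],[[-1,3,90],[0,0,0.365],0.7],[[-1,3,115],[0,0,0.365],0.7],[[-1,3,124],[0,0,0.365],0.7],[[-1,3,124],[0,0,0.365],0.7]]'
python3 -c "
from rel import *
rel([.5625,.3388,.088],26.6)"
```

```text
t: 6.45
tcp_pos: [0.5619, 0.3388, 0.0874]
orientation: [-0.001, 0.523, 0.852, -0.001]
contact_force: [-0.4, 0.5, 0.5]
width: 0.702
grip_force: 0.0
shift [-0.2  0.6 -0.6] turn [-0.003 -0.     0.006] j [ 0.44  0.6   1.53 -0.    1.02 -0.03]
```

```bash
python3 -m jog '[[[0,0,0],[0,0,0],0.3],[[0,0,0],[0,0,0],0.1],[[0,0,0],[0,0,0],0],[[0,0,0],[0,0,0],0],[[0,0,0],[0,0,0],0],[[0,0,0],[0,0,0],0],[[0,0,0],[0,0,0],0]]' 50
python3 - <<'E'
from h import *
for c in('side','top'):
    im,d=eyes.get_image(c); np.save(c+'0.npy',d)
    for n,z in dict(board_front=.05,pointer_tip=.058,riser_edge=.05).items():
        for o in eyes.landmark_of(c,n)[:1]: print(c,n,o['score'],atz(c,o['at'],z).round(4))
E
python3 fit.py | grep -E '0.056|0.044|^side.*(riser|board)'
```

```text
t: 7.15
tcp_pos: [0.5632, 0.3395, 0.089]
orientation: [0.0, 0.523, 0.852, 0.0]
contact_force: [0.6, 0.4, 3.0]
width: 0.226
grip_force: 50.0
side board_front 0.72 [0.4099 0.2546 0.05  ]
side pointer_tip 0.9 [0.3105 0.4154 0.058 ]
side riser_edge 0.95 [0.418  0.2603 0.05  ]
top board_front 0.21 [0.4202 0.5383 0.05  ]
top pointer_tip 0.81 [0.2882 0.2625 0.058 ]
top 0.056 0.068 465 (array([511.1, 307.7]), array([ 75.6, 104. ]), 37.2) mean [0.516 0.293 0.062] zmax 0.068
top 0.056 0.17 484 (array([511.1, 307.7]), array([ 75.6, 104. ]), 37.2) mean [0.517 0.293 0.066] zmax 0.169
top 0.044 0.056 206 (array([502.3, 307.6]), array([173.2, 110.5]), 27.3) mean [0.523 0.316 0.05 ] zmax 0.056
side 0.056 0.068 1943 (array([487.3, 300. ]), array([201.2, 103.4]), 26.5) mean [0.468 0.305 0.062] zmax 0.068
side 0.056 0.17 4896 (array([513.5, 313.1]), array([259.7, 103.4]), 26.5) mean [0.482 0.31  0.093] zmax 0.17
side 0.044 0.056 534 (array([454.2, 327.8]), array([221.6,  86.9]), 52.7) mean [0.456 0.333 0.051] zmax 0.056
side board 0.61 [338.9, 242.9] 3857 (array([568. , 289.5]), array([190.6, 382.1]), 81.7) [0.054 0.064 0.126]
side riser 0.76 [330.4, 266.5] 1147 (array([494. , 337.4]), array([225.6, 110.6]), 44.8) [0.001 0.024 0.051]
```

Gripped at 50 N. I'll slide 80 mm first, then measure.

```bash
python3 -m jog '[[[0,-5,0],[0,0,0],0],[[0,-15,0],[0,0,0],0],[[0,-25,0],[0,0,0],0],[[0,-36,0],[0,0,0],0],[[0,-47,0],[0,0,0],0],[[0,-58,0],[0,0,0],0],[[0,-69,0],[0,0,0],0],[[0,-80,0],[0,0,0],0]]' 
python3 -m jog '[[[0,0,0],[0,0,0],0],[[0,0,0],[0,0,0],0]]'
cat > meas.py <<'E'
from h import *
import sys
for c in('side','top'):
    im,d=eyes.get_image(c); C=cloud(c,d); z=C[...,2]
    if c=='side': cv2.imwrite(f'pics/{sys.argv[1]}.png',cv2.resize(im[150:390,200:520,::-1],(800,600),interpolation=2))
    a=np.radians(27); u=np.array([np.cos(a),np.sin(a)]);v=np.array([-u[1],u[0]]); tip=np.array([.2845,.2665])
    X=(C[...,:2]-tip)@u; Y=(C[...,:2]-tip)@v
    P=(d>0)&(z>.0595)&(z<.066)&(X>-.03)&(X<.06)&(Y<-.005)&(Y>-.13)
    x,y=X[P],Y[P]; 
    for lo in np.arange(-.11,-.01,.02):
        k=(y>=lo)&(y<lo+.02); print(c,'y',round(lo+.01,3),'front x-tip', np.percentile(x[k],[0,2]).round(4) if k.sum()>5 else None, 'z',z[P][k].mean().round(4) if k.sum() else '')
    k=(x<.04); print('y extent',np.percentile(y[k],[1,99]).round(4) if k.sum() else '')
    Q=(d>0)&(z>.052)&(z<.064)&(abs(X)<.03)&(Y>-.012)&(Y<.02); print('tip: lowest Y',np.sort(Y[Q])[:4].round(4),'X',X[Q][np.argsort(Y[Q])[:6]].round(4))
    for o in eyes.landmark_of(c,'pointer_tip')[:1]: print('lm tip',(np.array(atz(c,o['at'],.058)[:2]-tip)@np.c_[u,v]).round(4))
    for o in eyes.landmark_of(c,'board_front')[:1]: print('lm front',(np.array(atz(c,o['at'],.05)[:2]-tip)@np.c_[u,v]).round(4),o['score'])
E
python3 meas.py s3
```

```text
t: 8.85
tcp_pos: [0.4926, 0.3033, 0.0893]
orientation: [0.001, 0.523, 0.852, 0.001]
contact_force: [4.8, 3.3, 3.7]
width: 0.23
grip_force: 50.0
t: 9.05
tcp_pos: [0.4904, 0.3023, 0.089]
orientation: [-0.0, 0.523, 0.852, -0.001]
contact_force: [-1.1, -1.4, 9.5]
width: 0.222
grip_force: 50.0
side y -0.1 front x-tip [0.015  0.0154] z 0.0626
side y -0.08 front x-tip [0.0145 0.0152] z 0.0625
side y -0.06 front x-tip [0.015  0.0153] z 0.0626
side y -0.04 front x-tip [0.0152 0.0157] z 0.0626
side y -0.02 front x-tip [0.0142 0.0154] z 0.0624
y extent [-0.109  -0.0126]
tip: lowest Y [-0.0118 -0.0116 -0.0114 -0.0009] X [ 0.0217  0.0217  0.0173 -0.0011 -0.0019 -0.0011]
lm tip [-0.0066  0.0011]
lm front [ 0.0165 -0.0673] 0.94
top y -0.1 front x-tip None z 
top y -0.08 front x-tip None z 
top y -0.06 front x-tip None z 
top y -0.04 front x-tip None z 
top y -0.02 front x-tip None z 
y extent 
tip: lowest Y [0.0021 0.003  0.0039 0.0048] X [ 0.0013 -0.0005  0.0023  0.0007  0.0012 -0.0001]
lm tip [ 0.0018 -0.0063]
```

View pics/s3.png

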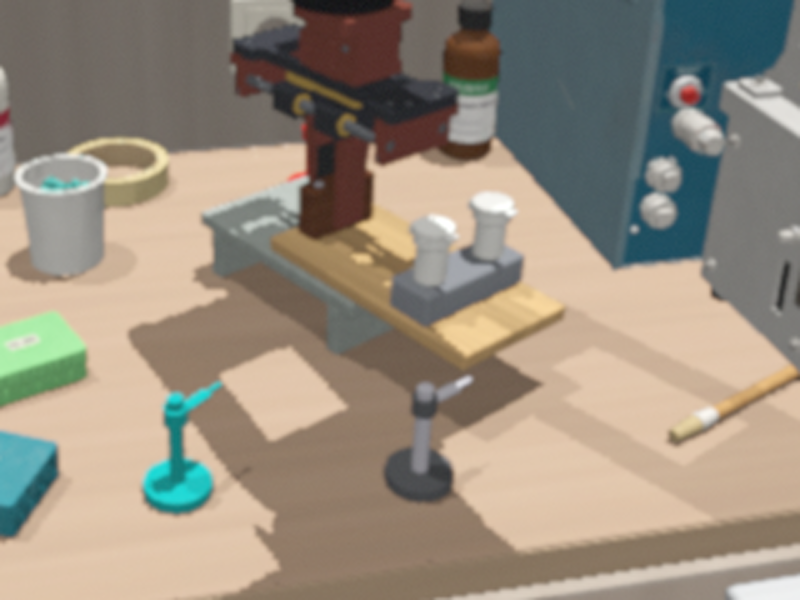

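15 mm remain. The board is square to the riser and about 12 mm clear of the tip. I'll finish the slide.

```bash
python3 -m jog '[[[0,-4,0],[0,0,0],0],[[0,-9,0],[0,0,0],0],[[0,-13,0],[0,0,0],0],[[0,-15,0],[0,0,0],0],[[0,-15,0],[0,0,0],0],[[0,-15,0],[0,0,0],0]]' 
python3 meas.py s4
python3 - <<'E'
from h import *
im,d=eyes.get_image('side'); C=cloud('side',d)
a=np.radians(26.8);u=np.array([np.cos(a),np.sin(a)]);v=np.array([-u[1],u[0]]);f=np.array([.2845,.2665])-.061*v
X=(C[...,:2]-f)@u;Y=(C[...,:2]-f)@v;z=C[...,2]
for s in(1,-1):
    k=(d>0)&(z>.1235)&(z<.16)&(abs(Y-s*.028)<.02)&(X>.02)&(X<.075); A=np.c_[X[k],np.ones(k.sum())]
    print(s,k.sum(),'slope',np.linalg.lstsq(A,z[k],rcond=None)[0].round(3),np.percentile(z[k],[2,50,98]).round(4),np.percentile(X[k],[2,98]).round(3))
for X0 in(.01,.09,.11,.13,.15):
    k=(d>0)&(abs(X-X0)<.006)&(z>.055)&(z<.068)&(abs(Y)<.045);print('board top z',X0,np.median(z[k]).round(4))
E
```

```text
t: 9.95
tcp_pos: [0.479, 0.2965, 0.0891]
orientation: [0.001, 0.523, 0.852, 0.001]
contact_force: [3.1, 1.3, 5.6]
width: 0.226
grip_force: 50.0
side y -0.1 front x-tip [0.002  0.0023] z 0.0623
side y -0.08 front x-tip [0.0023 0.0027] z 0.0625
side y -0.06 front x-tip [0.0024 0.0029] z 0.0626
side y -0.04 front x-tip [0.0017 0.0035] z 0.0625
side y -0.02 front x-tip [0.002  0.0031] z 0.0623
y extent [-0.11   -0.0118]
tip: lowest Y [-0.012  -0.012  -0.0119 -0.0119] X [0.0152 0.0173 0.0157 0.0219 0.0052 0.0158]
lm tip [0.09   0.1217]
lm front [ 0.0051 -0.0634] 0.75
top y -0.1 front x-tip None z 
top y -0.08 front x-tip None z 
top y -0.06 front x-tip None z 
top y -0.04 front x-tip None z 
top y -0.02 front x-tip None z 
y extent 
tip: lowest Y [0.003  0.0038 0.0047 0.0065] X [-0.0004  0.002   0.0004  0.0015 -0.0002  0.0023]
lm tip [ 0.3446 -0.2019]
lm front [ 0.3104 -0.3313] 0.42
1 138 slope [0.024 0.124] [0.1237 0.1259 0.127 ] [0.04 0.07]
-1 121 slope [0.014 0.125] [0.1238 0.1258 0.1269] [0.041 0.07 ]
board top z 0.01 0.0624
board top z 0.09 0.0624
board top z 0.11 0.0624
board top z 0.13 0.0625
board top z 0.15 0.0626
```

View pics/s4.png

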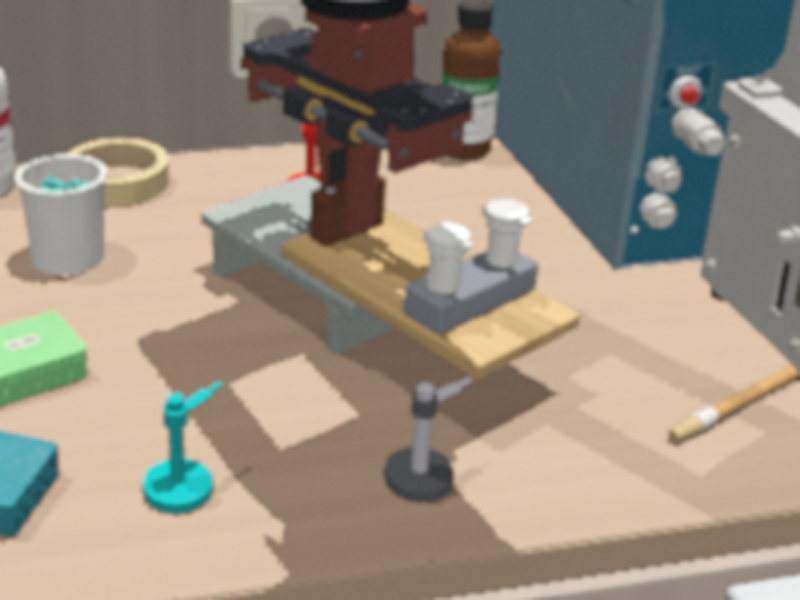

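Level, with both caps flat. It's still about 3 mm short, so I'll nudge it and let it settle.

```bash
python3 -m jog '[[[0,-1.5,0],[0,0,0],0],[[0,-3,0],[0,0,0],0],[[0,-3,0],[0,0,0],0],[[0,-3,0],[0,0,0],0],[[0,-3,0],[0,0,0],0],[[0,-3,0],[0,0,0],0],[[0,-3,0],[0,0,0],0],[[0,-3,0],[0,0,0],0]]' 
python3 meas.py s5 | grep -E '^side|extent'
```

```text
t: 11.1
tcp_pos: [0.4767, 0.2954, 0.0891]
orientation: [0.001, 0.523, 0.852, 0.001]
contact_force: [5.1, 2.3, 5.2]
width: 0.224
grip_force: 50.0
side y -0.1 front x-tip [-0.0007  0.0002] z 0.0624
side y -0.08 front x-tip [0.0002 0.0004] z 0.0625
side y -0.06 front x-tip [-0.0005  0.0004] z 0.0623
side y -0.04 front x-tip [-0.0002  0.0006] z 0.0624
side y -0.02 front x-tip [-0.0014 -0.0001] z 0.0623
y extent [-0.1097 -0.0123]
y extent
```

Front is level with the tip to within about 1 mm, held level and clear of the pointer.

```bash
python3 -c "
from workcell import hand_in; print(hand_in())"
```

```text
the job is handed in; nothing more can be done
None
```

I pressed both caps shut and slid the board out until its front edge was level with the dark pointer's tip, about 1 mm off by the side camera. The board is still gripped at 50 N and level on the riser, about 12 mm clear of the pointer. I handed the job in at about 11 s; no verdict came back.

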